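# Index the slide carriage one notch onto the light window

### The job

Of the two sliding stages on the worktop, take the one whose carriage holds a rectangular glass slide. Pinch the grip on its carriage so that the latch tab is squeezed in, slide the carriage one notch away from the robot so that the slide stands over the light window, and let go so that the tab springs out and the carriage is locked in that notch. Leave the carriage of the other stage, which holds a round glass disc, where it is.

Things in the scene. Friction and masses are not known exactly. Their poses are not given: they have to be found in the camera images.
- slide_grip_point (a point): Middle of the upright grip (33 mm wide, 24 mm long) on the carriage with the slide, 70 mm above the worktop; x along the rail away from the robot (the way to slide), y across to the left, z up. Post and tab reach 17 mm above and 21 mm below this point; below 47 mm above the worktop lies the carriage. Pinch along y from above, 15 N or more; the grip floats 6 mm sideways and centres itself.
- slide_tab (a joint): Black latch tab on the -y side of that grip, opposite its fixed grey post. m squeezed in: 0 sprung out, 0.009 home (grip then 24 mm wide). Spring 4 to 8 N. From about 0.007 the carriage is free; let go near a notch, the pawl drops in, locks it and the tab springs out to 0; between notches the pawl holds the tab in.
- slide_carriage (a joint): Travel in m, growing away from the robot, of the black carriage with a glass slide in a 39 x 84 mm frame left of the toothed rail (fixed base plate 220 x 135 x 12 mm, white rectangular window). Starts locked at 0 (3 mm play); notches at -0.04, 0, 0.04 (goal, over the window), 0.08. Free, it slides with 1 N; let go within 6 mm of a notch it drops in.
- disc_carriage (a joint): Travel in m of the carriage of the other stage: same base plate, rail and grip, but its carrier is a round ring 62 mm across with a glass disc, over a round window. 0 where it starts; it must stay there.

How it is judged:
By the outcome, as a careful person would: the job done as asked, in the order asked, and still so for the second after the job is handed in, with the robot touching nothing.
It also fails if it takes over 32 s, if anything falls off the work surface, if the arm or the gripper's body presses on something with over 40 N, if the wrist force passes 120 N, or if a joint passes its speed limit or range.

### The arm

A 7-joint arm with a two-finger parallel gripper is mounted at the origin on a cart in front of the work surface, level with it; the furniture and walls round the work are solid. World frame = base frame: x ahead of the robot, y to its left, z up, the work surface at z = 0. Lengths are in m, angles in rad, forces in N, time in s.
With the tool pointing down it reaches from about 0.4 to 0.85 m from the base axis. Payload 10.4 kg.
Tool frame: the origin (TCP) lies midway between the tips of the shut fingers; the grasp point (between the pads) lies 19 mm behind it; z points along the fingers, x is the direction in which the jaws open and shut, and the axes are right-handed (so a half turn about z gives the same grasp; the last joint's range is limited). The gripper opens to 85 mm and grips with 20 to 120 N. Pads are 22 mm wide; open, the fingers measure 114 mm over their backs; the gripper's body (76 mm by 85 mm) begins 54 mm behind the grasp point. The pads swing forward as they close: fully open they stand 13 mm farther back than shut.
Start: joints at [-1.272, 0.332, -0.065, 1.46, 0.022, 1.35, -0.088], TCP at [0.198, 0.593, 0.231] pointing down, gripper open.
Joint ranges: [-2.6, 2.6], [-0.5, 2.12], [-1.47, 1.34], [0.16, 2.42], [-1.27, 4.41], [0.06, 2.06], [-2.6, 2.6]. Speed limits (rad/s): [2.22, 2.22, 2.79, 2.79, 3.14, 3.14, 3.14].

### API

Orientations are given as a unit quaternion [x, y, z, w].
In Python, from workcell import monitor, eyes, ticket, models gives the robot as it stands.
- The arm moves only by the tool servo_tool, never from a script. Its argument "motion" is a list of rows, each a list of 7 numbers: the opening, from 0 (shut) to 1 (fully open), then the shift along the tool's x, y, z in m, then the turn, a rotation vector about the tool's x, y, z in degrees. In form: [[fingers, tx, ty, tz, rx, ry, rz], ...]. A call has 1 to 20 rows; each row is the pose to reach, as a shift and turn from the pose commanded when the call began, along the tool's axes at that moment; what a row does not reach only later rows make up. A row lasts 1/8 s, in which the tool goes at most 62.5 mm and 10.7 degrees, less where a joint would pass 70% of its speed; a pose out of reach is approached as far as the arm can. A call with a gripper value outside its range is refused whole. The fingers move at their own pace and stop on an object; "grip_force" is the grip in N (left out, the last holds). Time passes only in rows, so rows that repeat a pose let the fingers close. It gives the time, the measured TCP pose, the force and the opening at its end, in the units of the state.
- monitor.get_obs(): the state, without advancing time (a new reading comes with each control period).
- eyes.camera(name): name is "side" or "top" or "wrist"; returns (picture, depth): 400x640x3 uint8, blue, green, red; 400x640 float32, m along the optical axis (not along the pixel's ray), 0 where there is no reading.
- eyes.camera_info(name): a dict with "intrinsics" (3x3 intrinsics, pixels), "extrinsics" (4x4, takes a point from world to camera coordinates); the wrist camera has in their place "tool_from_camera" (4x4, takes a point from camera to tool coordinates, whose origin is the TCP and whose axes are the tool frame's). Camera axes: x right, y down, z forward; pixel columns grow to the right and rows downward; lengths in m; the calibration is good to about 2 mm. A picture is of the moment at which its call begins: read the wrist's pose just before it. camera_info takes no time and is no camera call.
- ticket.hand_in(): hands the job in, once; it reports no verdict.
Trained networks look in the newest picture that a camera, given by its name, has taken for a name from the list of things; names that differ only in an ending like _2 or _b are one class to them, and where a whole thing is asked for, a point or a joint stands for the part that bears it (a point fixed in the world has none). Each returns a list of dicts, best first, with "confidence" (0 to 1); they miss things now and then, are a little off and sometimes report something else, mostly with a low value. They report only what shows in the picture. A call takes as long as a camera call.
- models.boxes_of(camera, thing): "point" ([x, y, z] in m, in the coordinates of the camera as it stood for that picture, good to about 4 mm: the middle of the surface that is visible of it).
The state is a dict: "clock": time; "joint_pos": joint angles; "joint_velocities": joint speeds; "tau": joint torques, N m; "position": TCP position; "ee_rot": TCP orientation; "ft_force": force on the tool from outside, world axes, zero at the start; "torque": the same for the moment, N m; "grip_width": opening from 0.0 (shut) to 1.0 (fully open).
Only numpy, scipy, OpenCV 4.12 (cv2) and the standard library are available. Lean on these libraries where they do the work, as an engineer would, in place of code of your own. Each camera call takes 0.05 s, during which the arm holds its last target. There are 200 camera calls.

## Working session

There is one attempt and no reset: what is moved stays moved. The work goes in short steps, Python scripts to look and compute and a tool call to move; the robot and the scene stay as the last step left them, time stands still between calls to the robot, and variables do not carry over. Pictures are saved under pics/ and viewed, about 8 in all and at most 12, crops included, and the job is handed in when it is done.

Besides the shell and the picture viewer there is one more tool, called after "Emit:" as name([rows], argument=value, ...), one row to a line, values as JSON. servo_tool: Moves the arm, as the interface text tells. Its arguments: {"type":"object","properties":{"motion":{"type":"array"},"grip_force":{"type":"number"}},"required":["motion"]}

```bash
mkdir -p pics; cat > h.py <<'E'
import numpy as np, cv2
from workcell import monitor, eyes, ticket, models
from scipy.spatial.transform import Rotation as R
def T_wc(name,obs):
    i=eyes.camera_info(name)
    if name!="wrist": return np.linalg.inv(np.array(i["extrinsics"]))
    T=np.eye(4);T[:3,:3]=R.from_quat(obs["ee_rot"]).as_matrix();T[:3,3]=obs["position"]
    return T@np.array(i["tool_from_camera"])
def look(name,fn=None,things=()):
    o=monitor.get_obs();T=T_wc(name,o);p,d=eyes.camera(name)
    K=np.array(eyes.camera_info(name)["intrinsics"])
    if fn: cv2.imwrite("pics/"+fn,p)
    for t in things:
        for b in models.boxes_of(name,t)[:3]:
            q=np.array(b["point"]);w=T@np.append(q,1);u=K@q
            print(name,t,round(b["confidence"],2),np.round(w[:3],4),"px",np.round(u[:2]/u[2]))
    return p,d,T,K
def pts(d,T,K):
    v,u=np.mgrid[:d.shape[0],:d.shape[1]]
    P=np.stack([(u-K[0,2])/K[0,0]*d,(v-K[1,2])/K[1,1]*d,d],-1)
    return P@T[:3,:3].T+T[:3,3]
E
python3 - <<'E'
from h import *
o=monitor.get_obs();print({k:np.round(v,3) for k,v in o.items()})
ims=[]
for n in("top","side"):
    p,d,T,K=look(n,None,("slide_grip_point","slide_tab","slide_carriage","disc_carriage"));ims.append(p)
cv2.imwrite("pics/a.png",ims[0]);cv2.imwrite("pics/b.png",ims[1])
E
```

```text
{'clock': np.float64(0.0), 'joint_pos': array([-1.272,  0.333, -0.065,  1.461,  0.022,  1.35 , -0.089]), 'joint_velocities': array([ 0.001,  0.   ,  0.001,  0.   ,  0.   , -0.001,  0.   ]), 'tau': array([ 1.0000e-03, -6.2546e+01,  5.0000e-02, -3.9161e+01,  1.6000e-02,
        1.0000e-02, -0.0000e+00]), 'position': array([0.198, 0.593, 0.231]), 'ee_rot': array([ 0.811,  0.585, -0.001,  0.   ]), 'ft_force': array([ 0.296, -0.028,  0.064]), 'torque': array([0.011, 0.023, 0.009]), 'grip_width': np.float64(1.003)}
top slide_grip_point 0.6 [0.4786 0.1764 0.0786] px [253. 223.]
top slide_carriage 0.67 [0.4689 0.2136 0.0274] px [240. 230.]
top disc_carriage 0.93 [ 0.513  -0.1066  0.0298] px [382. 209.]
side slide_grip_point 0.69 [0.4736 0.164  0.0707] px [269. 175.]
side slide_tab 0.57 [0.4843 0.1516 0.0722] px [275. 175.]
side slide_carriage 0.6 [0.4768 0.1749 0.0385] px [269. 184.]
side disc_carriage 0.94 [ 0.5122 -0.1396  0.0354] px [349. 250.]
```

View pics/a.png

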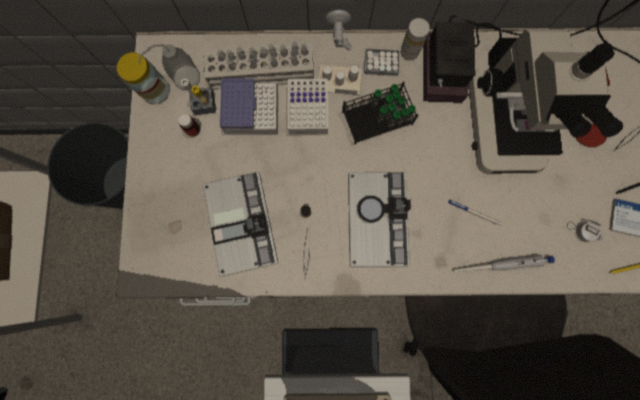

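View pics/b.png

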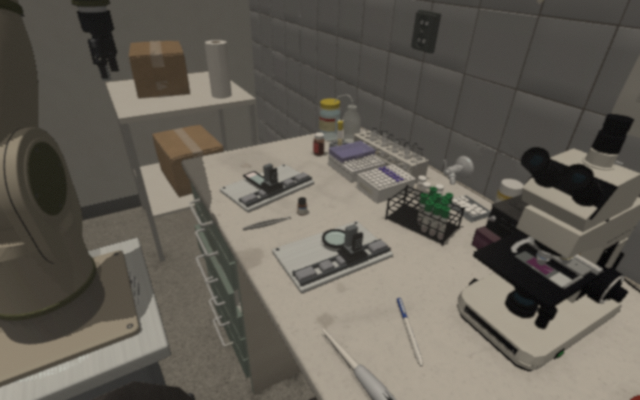

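The top view shows the slide stage at px (205–275, 172–275), turned left by about 9°. Its grip is at (256,225) and the white window is ahead of the frame. The disc stage is at (348–408, 172–267). The side view agrees. I'll move above the slide stage for a close look.

Emit:
servo_tool([
  [1,-0.03,0.036,-0.01,0,0,-3],
  [1,-0.06,0.072,-0.02,0,0,-6],
  [1,-0.095,0.114,-0.03,0,0,-9],
  [1,-0.13,0.156,-0.04,0,0,-12],
  [1,-0.165,0.198,-0.05,0,0,-15],
  [1,-0.2,0.24,-0.05,0,0,-18],
  [1,-0.235,0.282,-0.05,0,0,-21],
  [1,-0.27,0.324,-0.05,0,0,-24],
  [1,-0.3,0.36,-0.05,0,0,-27],
  [1,-0.318,0.382,-0.05,0,0,-28],
  [1,-0.318,0.382,-0.05,0,0,-28],
  [1,-0.318,0.382,-0.05,0,0,-28],
])

```text
clock: 2.0
position: [0.4591, 0.1713, 0.2813]
ee_rot: [0.645, 0.764, 0.0, -0.0]
ft_force: [-0.0, 0.2, 0.1]
grip_width: 1.003
```

```bash
python3 - <<'E'
from h import *
o=monitor.get_obs();print({k:np.round(o[k],3) for k in("clock","joint_pos","position","ee_rot","ft_force")})
p,d,T,K=look("wrist","c.png",("slide_grip_point","slide_tab","slide_carriage"))
print(np.round(T,3));np.savez("c.npz",p=p,d=d,T=T,K=K)
E
```

```text
{'clock': np.float64(2.0), 'joint_pos': array([-7.430e-01, -3.000e-03,  2.950e-01,  1.743e+00,  1.000e-03,
        1.402e+00,  1.289e+00]), 'position': array([0.459, 0.171, 0.281]), 'ee_rot': array([ 0.645,  0.764,  0.   , -0.   ]), 'ft_force': array([-0.048,  0.205,  0.1  ])}
wrist slide_grip_point 0.56 [0.4735 0.1736 0.0851] px [320. 187.]
wrist slide_tab 0.48 [0.4773 0.1673 0.0868] px [314. 190.]
wrist slide_carriage 0.58 [0.4704 0.208  0.0247] px [346. 178.]
[[-0.168  0.946  0.278  0.389]
 [ 0.986  0.161  0.047  0.158]
 [ 0.     0.282 -0.959  0.425]
 [ 0.     0.     0.     1.   ]]
```

View pics/c.png

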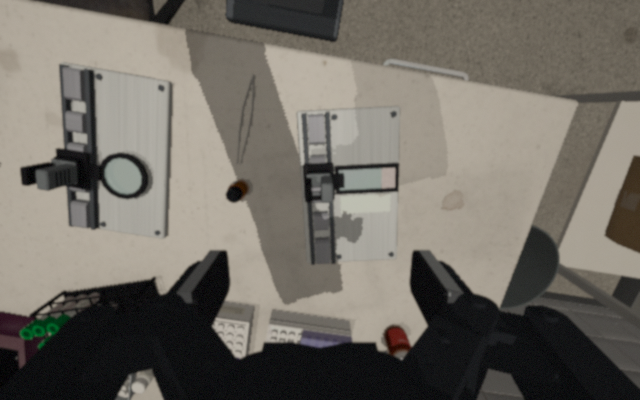

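The close view shows the grip at (319,186), the slide frame at (367,178) and the white window at (365,202), which is on the far side as expected. I'll take the yaw and the grip centre from depth.

```bash
python3 - <<'E'
from h import *
z=np.load("c.npz");P=pts(z["d"],z["T"],z["K"])
g=lambda u,v:np.median(P[v-1:v+2,u-1:u+2].reshape(-1,3),0)
for a in((396,110),(393,255),(304,114),(312,258)):print(a,np.round(g(*a),4))
W=P[90:290,280:420].reshape(-1,3)
m=(W[:,2]>.075)&(W[:,2]<.1);Q=W[m];print(m.sum(),Q.min(0),Q.max(0),Q.mean(0),cv2.minAreaRect((Q[:,:2]*1000).astype(np.float32)))
m=(W[:,2]>.006)&(W[:,2]<.02);print(m.sum(),cv2.minAreaRect((W[m,:2]*1000).astype(np.float32)),np.median(W[m,2]))
cv2.imwrite("pics/d.png",cv2.resize(z["p"][140:240,270:420],None,fx=5,fy=5,interpolation=cv2.INTER_CUBIC))
E
```

```text
(396, 110) [0.3738 0.2566 0.013 ]
(393, 255) [0.5749 0.3004 0.0139]
(304, 114) [0.3984 0.1404 0.0224]
(312, 258) [0.595  0.1827 0.023 ]
434 [0.46495083 0.15499347 0.07519249] [0.49217546 0.19078013 0.09267681] [0.47736238 0.17457155 0.08802983] ((478.5126037597656, 172.6726837158203), (23.718631744384766, 33.980690002441406), 8.959144592285156)
9539 ((488.6267395019531, 218.50950622558594), (219.6708221435547, 135.2523193359375), 12.523043632507324) 0.012884022712153831
```

View pics/d.png

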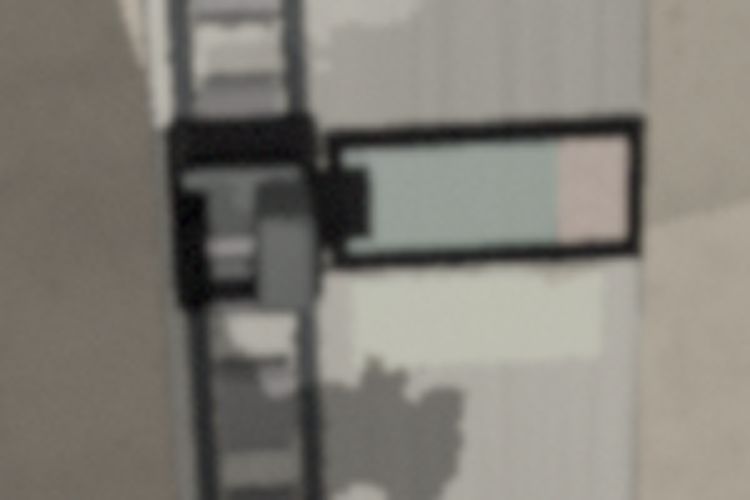

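Emit:
servo_tool([
  [1,-0.002,0.0193,0.03,0,0,-2.7],
  [1,-0.002,0.0193,0.07,0,0,-2.7],
  [1,-0.002,0.0193,0.11,0,0,-2.7],
  [1,-0.002,0.0193,0.15,0,0,-2.7],
  [1,-0.002,0.0193,0.18,0,0,-2.7],
  [1,-0.002,0.0193,0.2,0,0,-2.7],
  [1,-0.002,0.0193,0.215,0,0,-2.7],
  [1,-0.002,0.0193,0.225,0,0,-2.7],
  [1,-0.002,0.0193,0.229,0,0,-2.7],
  [1,-0.002,0.0193,0.229,0,0,-2.7],
  [1,-0.002,0.0193,0.229,0,0,-2.7],
], grip_force=35)

```text
clock: 3.58
position: [0.4792, 0.1719, 0.0529]
ee_rot: [0.628, 0.779, 0.001, 0.0]
ft_force: [0.9, 0.0, 0.2]
grip_width: 1.0
```

```bash
python3 - <<'E'
from h import *
p,d,T,K=look("wrist","e.png",("slide_grip_point",))
E
```

```text
wrist slide_grip_point 0.72 [0.4764 0.1752 0.0839] px [331. 283.]
```

View pics/e.png

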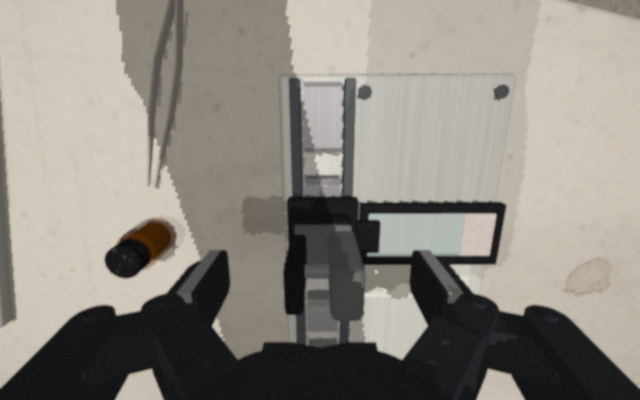

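The grip at px (285–362, 225–318) is centred between the open fingers, which stand at 225 and 415. Closing now.

Emit:
servo_tool([
  [0,0,0,0,0,0,0],
  [0,0,0,0,0,0,0],
  [0,0,0,0,0,0,0],
  [0,0,0,0,0,0,0],
  [0,0,0,0,0,0,0],
  [0,0,0,0,0,0,0],
  [0,0,0,0,0,0,0],
  [0,0,0,0,0,0,0],
], grip_force=35)

```text
clock: 4.68
position: [0.4795, 0.1724, 0.053]
ee_rot: [0.627, 0.779, 0.001, 0.0]
ft_force: [0.4, 2.0, 5.9]
grip_width: 0.261
```

```bash
python3 - <<'E'
from h import *
o=monitor.get_obs();print(o["position"],o["ee_rot"],o["grip_width"]*85,o["ft_force"],o["torque"])
p,d,T,K=look("wrist","f.png")
E
```

```text
[0.47946513 0.17235966 0.05300869] [6.27224438e-01 7.78838129e-01 7.69555629e-04 2.85841892e-04] 22.223948526657917 [0.40599287 2.03955541 5.93787888] [-0.35017941 -0.02529459  0.07384371]
```

View pics/f.png

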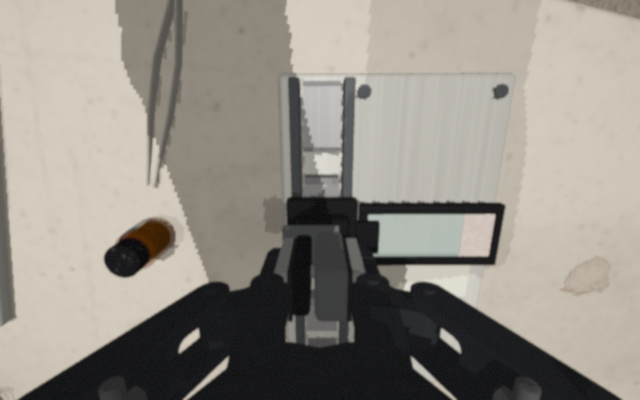

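The fingers have closed to about 22–24 mm, so the tab is home. Sliding 40 mm.

Emit:
servo_tool([
  [0,0,0.003,0,0,0,0],
  [0,0,0.008,0,0,0,0],
  [0,0,0.014,0,0,0,0],
  [0,0,0.02,0,0,0,0],
  [0,0,0.026,0,0,0,0],
  [0,0,0.032,0,0,0,0],
  [0,0,0.037,0,0,0,0],
  [0,0,0.04,0,0,0,0],
  [0,0,0.04,0,0,0,0],
  [0,0,0.04,0,0,0,0],
  [0,0,0.04,0,0,0,0],
])

```text
clock: 6.1
position: [0.5186, 0.181, 0.053]
ee_rot: [0.627, 0.779, 0.001, 0.0]
ft_force: [-0.6, 2.1, 4.5]
grip_width: 0.258
```

```bash
python3 - <<'E'
from h import *
o=monitor.get_obs();print(o["position"],o["grip_width"]*85,o["ft_force"],o["torque"],np.hypot(*(o["position"][:2]-np.array([.47946,.17236]))))
p,d,T,K=look("wrist","g.png")
E
```

```text
[0.5185711  0.18096141 0.0530395 ] 21.919948501960885 [-0.61671794  2.12021712  4.46930207] [-0.23922946 -0.02213491  0.02278527] 0.04004575358529515
```

View pics/g.png

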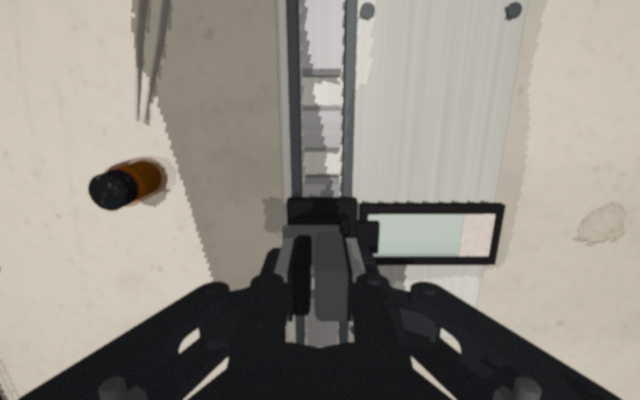

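The carriage moved with the gripper: the frame is still at (430,233) in the picture while the plate has shifted. I'll open and then lift straight up.

Emit:
servo_tool([
  [0.4,0,0,0,0,0,0],
  [0.6,0,0,0,0,0,0],
  [1,0,0,0,0,0,0],
  [1,0,0,0,0,0,0],
  [1,0,0,0,0,0,0],
  [1,0,0,0,0,0,0],
  [1,0,0,0,0,0,0],
  [1,0,0,0,0,0,0],
  [1,0,0,-0.02,0,0,0],
  [1,0,0,-0.05,0,0,0],
  [1,0,0,-0.09,0,0,0],
  [1,0,-0.02,-0.13,0,0,0],
  [1,0,-0.04,-0.17,0,0,0],
  [1,0,-0.04,-0.18,0,0,0],
  [1,0,-0.04,-0.18,0,0,0],
  [1,0,-0.04,-0.18,0,0,0],
])

```text
clock: 8.15
position: [0.4786, 0.1715, 0.2309]
ee_rot: [0.628, 0.779, -0.001, -0.0]
ft_force: [0.8, -0.6, -0.9]
grip_width: 0.999
```

```bash
python3 - <<'E'
from h import *
p,d,T,K=look("wrist",None,("slide_grip_point","slide_tab","slide_carriage","disc_carriage"))
P=pts(d,T,K)
np.savez("i.npz",p=p,d=d,T=T,K=K)
W=P[:300,250:450].reshape(-1,3)
a=np.deg2rad(12.4);r=np.array([[np.cos(a),np.sin(a)],[-np.sin(a),np.cos(a)]])
m=(W[:,2]>.075)&(W[:,2]<.1)
if m.any():
    c=cv2.minAreaRect((W[m,:2]*1000).astype(np.float32));print(c)
    print("travel, along/across mm",r@(np.array(c[0])-[478.5,172.7]), np.ptp((W[m,:2]@r.T),0))
look("top",None,("disc_carriage",))
q=cv2.resize(p[120:260,250:440],None,fx=4,fy=4,interpolation=cv2.INTER_CUBIC);cv2.imwrite("pics/h.png",q)
E
```

```text
wrist slide_grip_point 0.68 [0.5132 0.1825 0.0788] px [324. 218.]
wrist slide_tab 0.78 [0.5138 0.1725 0.087 ] px [314. 220.]
wrist slide_carriage 0.74 [0.51   0.2145 0.0279] px [350. 207.]
wrist disc_carriage 0.59 [ 0.5134 -0.1124  0.0337] px [ 64. 151.]
((517.6980590820312, 181.02578735351562), (23.570566177368164, 33.77233123779297), 11.60925006866455)
travel, along/across mm [40.07149834 -0.28564234] [0.02358321 0.03394621]
top disc_carriage 0.81 [ 0.5155 -0.1056  0.0264] px [381. 209.]
```

View pics/h.png

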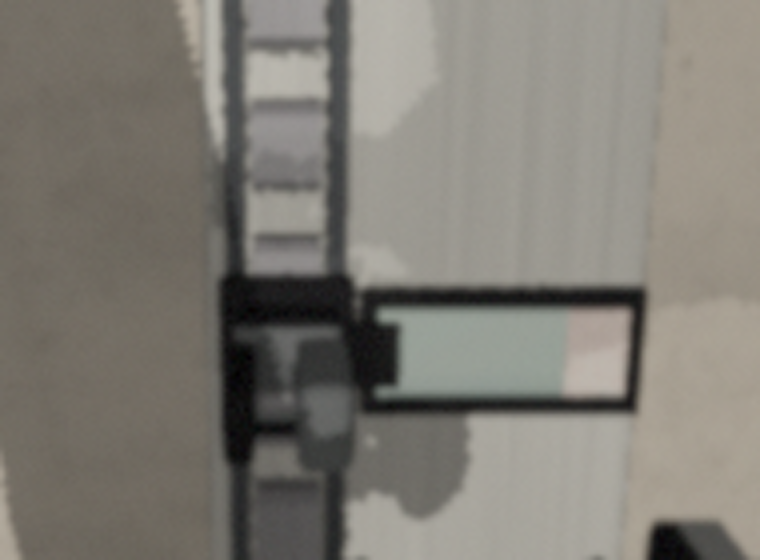

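The slide frame now covers the white window. Travel measures 40.1 mm and the grip is back to its full 34 mm width, so the tab is out. The disc carriage is where it was.

```bash
python3 -c "
from h import *
print(ticket.hand_in())"
```

```text
the job is handed in; nothing more can be done
None
```

I moved the slide carriage one notch away from the robot, so the slide now stands over the light window. I then opened the gripper, lifted clear, and handed the job in at about 8 s of robot time.

**How it went:** I pinched the grip with 35 N, which squeezed the tab home with the fingers about 22–24 mm apart. I then slid the carriage 40 mm along the rail and let go.

**Last checks, all in agreement:**
- **Travel:** the wrist camera's depth image gave 40.1 mm along the rail and 0.3 mm across.
- **Latch:** the grip is back to its released width (33.8 mm, against 34.0 mm before the pinch), so the tab has sprung out. I took that as locked and did not push the carriage to test it.
- **Window:** in the final picture the slide frame covers the white window.
- **Disc stage:** the disc carriage is unmoved within the detector's noise of about 3 mm, and the arm never went near it.
- **Robot:** it is clear of everything, with a wrist force of about 1 N.

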